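# Flip the dry tray's ware-board marker to green

### The arm

A 7-joint arm with a two-finger parallel gripper is mounted at the origin on the work surface. World frame = base frame: x ahead of the robot, y to its left, z up, the work surface at z = 0. Lengths are in m, angles in rad, forces in N, time in s.
With the tool pointing down it reaches from about 0.4 to 0.925 m from the base axis. Payload 5.6 kg.
Tool frame: the origin (TCP) lies midway between the tips of the shut fingers; the grasp point (between the pads) lies 19 mm behind it; z points along the fingers, x is the direction in which the jaws open and shut, and the axes are right-handed (so a half turn about z gives the same grasp; the last joint's range is limited). The gripper opens to 85 mm and grips with 20 to 120 N. Pads are 22 mm wide; open, the fingers measure 114 mm over their backs; the gripper's body (76 mm by 85 mm) begins 54 mm behind the grasp point. The pads swing forward as they close: fully open they stand 13 mm farther back than shut.
Start: joints at [1.214, 0.468, -0.012, 1.603, 0.006, 1.071, -0.056], TCP at [0.201, -0.618, 0.231] pointing down, gripper open.
Joint ranges: [-2.53, 2.53], [-0.31, 2.02], [-1.57, 1.55], [0.28, 2.44], [-1.29, 4.43], [0.15, 1.84], [-2.92, 2.92]. Speed limits (rad/s): [2.57, 2.57, 3.14, 3.14, 3.14, 3.14, 3.14].

### API

Orientations are given as a unit quaternion [w, x, y, z].
In Python, from bench import status, cams, finish_job gives the robot as it stands. The module is installed in compiled form; this text tells all that it offers.
- The arm moves only by the tool apply_moves, never from a script. Its argument "targets" is a list of rows, each an object with "travel": the shift along the tool's x, y, z in cm, a list of three; "spin": the turn about the tool's z in rad; "hand": the closure, from 0 (fully open) to 1 (shut). A call has 1 to 12 rows; each row shifts and turns the commanded pose from where the row before left it, along the tool's axes as they then stand; what a row does not reach is not made up. A row lasts 1/10 s, in which the tool goes at most 50 mm and 8.59 degrees, less where a joint would pass 70% of its speed; a pose out of reach is approached as far as the arm can. A call is refused whole if a number of a shift passes 5 or a number of a turn 0.15, either way. A call with a gripper value outside its range is refused whole. The fingers move at their own pace and stop on an object; the grip force is fixed at half the most. Time passes only in rows, so rows that do not move let the fingers close. It gives the time, the measured TCP pose, the force and the opening at its end, in the units of the state.
- status.read_state(): the state, without advancing time (a new reading comes with each control period).
- cams.camera(name): name is "scene" or "side" or "wrist"; returns a dict with "image" (400x640x3 uint8, red, green, blue), "fx", "fy", "cx", "cy" (pixels), "rvec" (rotation vector, rad) and "tvec" (3), from world to camera coordinates, as OpenCV has them; the wrist camera has in their place "tool_from_camera" (4x4, takes a point from camera to tool coordinates, whose origin is the TCP and whose axes are the tool frame's). Camera axes: x right, y down, z forward; pixel columns grow to the right and rows downward; lengths in m; the calibration is good to about 2 mm. A picture is of the moment at which its call begins: read the wrist's pose just before it. There is no depth.
- finish_job(): hands the job in, once; it reports no verdict.
The state is a dict: "clock": time; "q": joint angles; "joint_vel": joint speeds; "joint_efforts": joint torques, N m; "ee_pos": TCP position; "orientation": TCP orientation; "ft_force": force on the tool from outside, world axes, zero at the start; "wrist_torque": the same for the moment, N m; "opening": finger opening in m.
Only numpy, scipy, OpenCV 4.12 (cv2) and the standard library are available. Lean on these libraries where they do the work, as an engineer would, in place of code of your own. Each camera call takes 0.05 s, during which the arm holds its last target. There are 200 camera calls.

### The job

The glaze on the round white tray has dried, so mark it ready for the kiln: with a fingertip, and without pinching or forcing it, tip the red marker flap at the front of that tray's ware board up and right over its hinge until it lies fully down on the other side, showing green. Leave the markers of the other two boards as they are, and do not shift the ware or anything else on the table.

Things in the scene. Friction and masses are not known exactly. Their poses are not given: they have to be found in the camera images.
- tray_marker (a joint): Angle of the flap on the white tray's board, between hard stops: 0 = level towards the front (the robot), red face with white bar up; 1.57 = upright; 3.14 = level towards the back, green face with white disc up. Starts at 0 to 0.15. A friction hinge: the flap stays at any angle where it is left, so it must be pushed all the way down; about 1 N at its free edge moves it.
- tray_hinge (a point): Middle of the hinge line of the tray's marker, on the board, 85 mm above the table, 18 mm behind the board's front edge. Board axes: y along the hinge, x from the red lying place over the hinge to the green one, z up. Steel cheeks 3 mm thick hold the hinge 49 mm to either side in y; they are 32 mm long in x and rise 16 mm above the hinge.
- tray_marker_edge (a point): Middle of the free edge of the tray's flap, a plastic plate 65 mm from hinge line to free edge, 90 mm wide, 5 mm thick, 45 g; at the start there is free space below it, about 80 mm down to the table. Its axes turn with the flap: x from the edge to the hinge, y along the hinge, z out of the red face.
- bowl_marker (a joint): Angle of the like flap on the blue bowl's board, same meaning; it begins at 0 to 0.1 (red up) and is to stay so.
- jar_marker (a joint): Angle of the like flap on the brown lidded jar's board, same meaning; it begins at 3.04 to 3.14 (green up) and is to stay so.
- tray_board: A plywood ware board, 280 (its x) by 176 (its y) mm, top 18 mm above the table, fixed. Origin: centre of its underside; x points from its front edge (marker) to its back edge, roughly away from the robot. It carries the white tray and its marker: hinge 122 mm in front of the origin, 85 mm up. The three boards stand side by side in any order, about 235 mm apart, and turned by up to 0.15 rad.
- bowl_board: A plywood ware board, 280 (its x) by 176 (its y) mm, top 18 mm above the table, fixed. Origin: centre of its underside; x points from its front edge (marker) to its back edge, roughly away from the robot. It carries the blue bowl, a kiln post and a marker just like the tray's.
- jar_board: A plywood ware board, 280 (its x) by 176 (its y) mm, top 18 mm above the table, fixed. Origin: centre of its underside; x points from its front edge (marker) to its back edge, roughly away from the robot. It carries the brown lidded jar, a small glaze pot and a marker just like the tray's.
- tray: Round straight-sided white ceramic tray, 160 mm across, 38 mm high, about 0.6 kg, standing loose on its board with its centre about 164 mm behind the hinge line. Origin: centre of its underside.
- bowl: Blue ceramic bowl, 132 mm across the rim, 62 mm high, loose on its board. Origin: centre of its underside.
- jar: Brown earthenware jar with its lid on (one solid piece), 96 mm across, 115 mm high, loose on its board. Origin: centre of its underside.
- glaze_pot: Small blue plastic glaze pot with white cap, 40 mm across, 55 mm high, standing loose near the right edge of the brown jar's board. Origin: centre of its underside.
- brush: Glazing brush 200 mm long lying loose on the table at the left, under 30 mm high. Origin: its underside near mid length, x along the handle towards the bristles.
- sponge: Yellow sponge block 100 by 65 by 35 mm lying loose on the table at the right. Origin: centre of its underside.
- water_cup: White ceramic cup 76 mm across, 90 mm high, standing loose on the table at the right. Origin: centre of its underside.
- kiln_post: Square whitish kiln post 30 by 30 by 60 mm standing loose near the left edge of the blue bowl's board. Origin: centre of its underside.

How it is judged:
At the end, for the whole second after the job is handed in: The white tray's flap lies at rest within about 0.24 rad (14 degrees) of flat on its back stop, green up; the bowl's flap is still red up and the jar's still green up (each within 0.3 rad of its stop); ware, pots, brush, sponge, cup and kiln post are all within 20 mm of where they stood (value of joint tray_marker above 2.9 rad and velocity of joint tray_marker between -0.05 and 0.05 rad/s and value of joint bowl_marker below 0.3 rad and value of joint jar_marker above 2.84 rad and distance of each of tray, bowl, jar, glaze_pot, brush, sponge, water_cup, kiln_post from where it was at the start of the episode below 0.02 m); the robot touches nothing.
It fails at once if another board's marker was turned (more than 0.3 rad off its stop) (value of joint bowl_marker above 0.3 rad or value of joint jar_marker below 2.84 rad).
It fails at once if a piece of ware or another loose thing was shifted or lifted by more than 20 mm (distance of any of tray, bowl, jar, glaze_pot, brush, sponge, water_cup, kiln_post from where it was at the start of the episode above 0.02 m).
It fails at once if the marker or its board was pinched or forced (more than 30 N from the fingers or arm) (contact force between any of the fingers, the arm and tray_board above 30 N).
It also fails if it takes over 45 s, if anything falls off the work surface, if the arm or the gripper's body presses on something with over 40 N, if the wrist force passes 120 N, or if a joint passes its speed limit or range.

## Working session

There is one attempt and no reset: what is moved stays moved. The work goes in short steps, Python scripts to look and compute and a tool call to move; the robot and the scene stay as the last step left them, time stands still between calls to the robot, and variables do not carry over. Pictures are saved under pics/ and viewed, about 8 in all and at most 12, crops included, and the job is handed in when it is done.

Besides the shell and the picture viewer there is one more tool, called as a command line: name --argument value ..., lists and objects as JSON in quotes. apply_moves: Moves the arm, as the interface text tells. Its arguments: {"type":"object","properties":{"targets":{"type":"array"}},"required":["targets"]}

```bash
mkdir -p pics
python3 - <<'E'
from bench import status,cams
import cv2
s=status.read_state();print({k:s[k] for k in('clock','ee_pos','orientation','opening','ft_force')})
for n in('scene','side'):
    c=cams.camera(n);cv2.imwrite(f'pics/{n}0.png',c['image'][:,:,::-1])
    print(n,[c[k] for k in('fx','fy','cx','cy','rvec','tvec')])
c=cams.camera('wrist');print(c['tool_from_camera'],c['fx'])
E
```

```text
{'clock': 0.0, 'ee_pos': array([ 0.20040942, -0.61776628,  0.23035054]), 'orientation': array([-4.54028257e-04,  8.08896333e-01, -5.87950661e-01, -7.32911627e-04]), 'opening': 0.0852716223591072, 'ft_force': array([ 0.39742206, -0.02840554, -0.59776523])}
scene [440.68881638665624, 440.68881638665624, 313.3860543443059, 204.8306414272779, array([ 2.30562689,  0.54111782, -0.24900663]), array([-0.55627811, -0.15860102,  1.46557604])]
side [515.1334046422904, 515.1334046422904, 311.4981694032093, 193.83711131993257, array([ 0.91561296, -2.4079862 ,  1.17565469]), array([0.46291507, 0.31522355, 1.099894  ])]
[[ 9.99999553e-01  5.21801198e-04  7.88487535e-04 -8.33741075e-04]
 [-7.29222077e-04  9.56455243e-01  2.91878120e-01 -7.31071486e-02]
 [-6.01850684e-04 -2.91878565e-01  9.56455196e-01 -1.42643577e-01]
 [ 0.00000000e+00  0.00000000e+00  0.00000000e+00  1.00000000e+00]] 301.3948941678797
```

View pics/scene0.png

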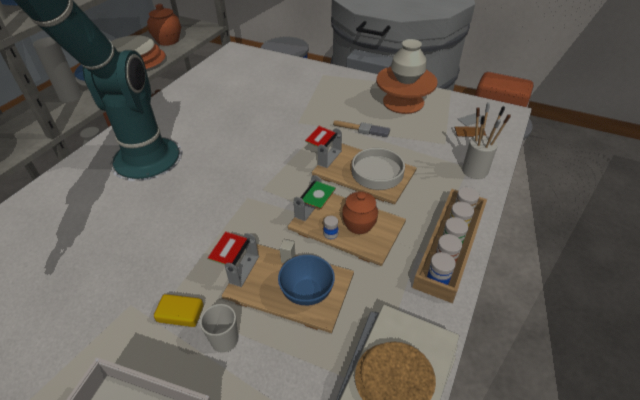

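View pics/side0.png

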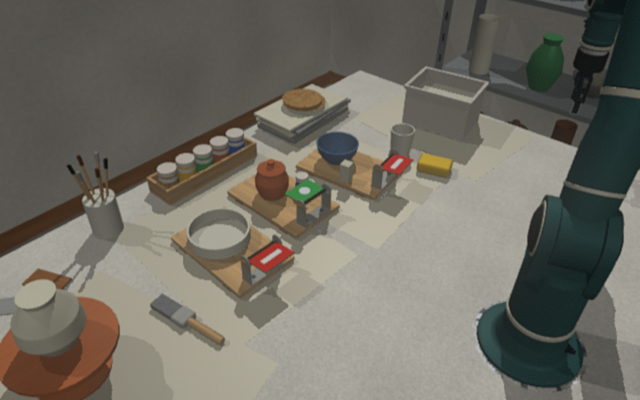

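Scene: the white tray's board is the far/left one (board about (365,172), red flap at (322,136)). In the side view, its flap is at (270,258) and the tray at (219,234). I'll enlarge both views for corner pixels.

Run:
```python
import cv2
a=cv2.imread('pics/scene0.png')[115:205,295:425];b=cv2.imread('pics/side0.png')[205:300,165:305]
cv2.imwrite('pics/a.png',cv2.resize(a,None,fx=6,fy=6,interpolation=cv2.INTER_CUBIC))
cv2.imwrite('pics/b.png',cv2.resize(b,None,fx=5.7,fy=5.7,interpolation=cv2.INTER_CUBIC)) if 0 else cv2.imwrite('pics/b.png',cv2.resize(b,None,fx=5,fy=5,interpolation=cv2.INTER_CUBIC))
```

```text
(no output)
```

View pics/a.png

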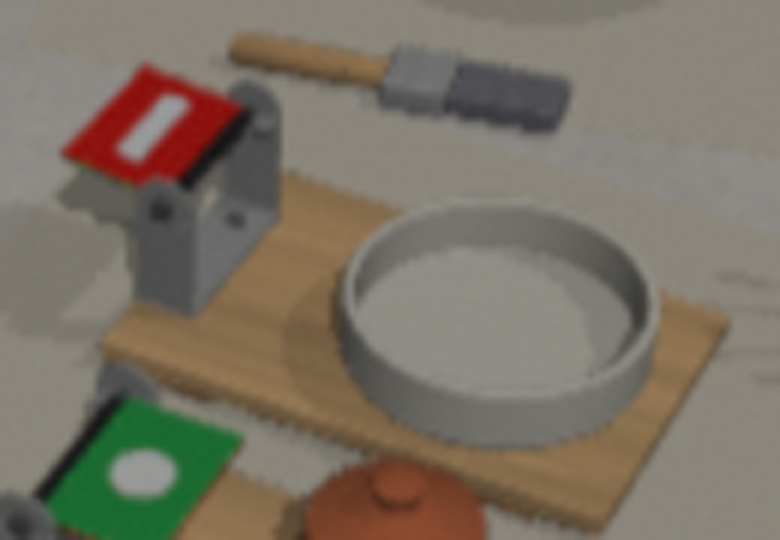

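View pics/b.png

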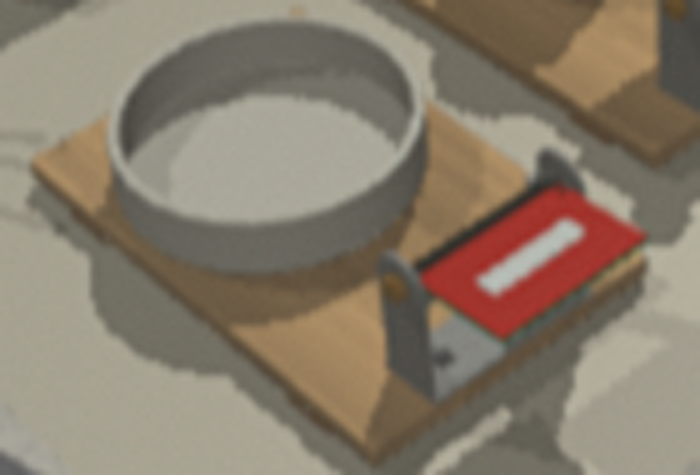

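Scene crop: free flap corners at (319.5,126) and (305.8,140.5), board top corners at (313,172.5), (395,202.5) and (416.3,168.7). Side crop: free corners at (266,272) and (294,252.4), board corners at (240,294), (172,237.5) and (294,257). Next I fit board pose and flap angle.

```bash
cat > fit.py <<'E'
import numpy as np,cv2
from bench import cams
from scipy.optimize import least_squares
P={'scene':{'fl':(319.5,126),'fr':(305.8,140.5),'FR':(313,172.3),'BR':(395,202),'BL':(416.3,168.5)},
'side':{'fl':(266,272),'fr':(294,252.4),'FL':(240.3,294.5),'BL':(172,237.5),'FR':(294,257)}}
C={n:cams.camera(n) for n in P}
def pts(p):
    x,y,t,a=p;r=.065
    fx,fz=-.122-r*np.cos(a),.085+r*np.sin(a)
    b={'fl':(fx,.045,fz),'fr':(fx,-.045,fz),'FL':(-.14,.088,.018),'FR':(-.14,-.088,.018),'BL':(.14,.088,.018),'BR':(.14,-.088,.018)}
    R=np.array([[np.cos(t),-np.sin(t),0],[np.sin(t),np.cos(t),0],[0,0,1]])
    return {k:R@v+[x,y,0] for k,v in b.items()}
def proj(n,v):
    c=C[n];K=np.array([[c['fx'],0,c['cx']],[0,c['fy'],c['cy']],[0,0,1]])
    return cv2.projectPoints(np.array(v,float).reshape(-1,1,3),c['rvec'],c['tvec'],K,None)[0][:,0]
def res(p):
    w=pts(p);return np.concatenate([(proj(n,[w[k] for k in d])-np.array(list(d.values()))).ravel() for n,d in P.items()])
s=least_squares(res,[.65,.2,0,.1]);print(s.x);print(s.fun.round(1))
w=pts(s.x);x,y,t,a=s.x
print('hinge',x-.122*np.cos(t),y-.122*np.sin(t),'edge',(w['fl']+w['fr'])/2)
E
python3 fit.py
```

```text
[ 0.68153165  0.23573444 -0.05285994  0.09267115]
[-0.8 -0.3 -1.4 -0.  -2.  -1.2  0.  -0.5  0.4 -1.6 -0.8  0.6  0.7 -0.4
 -1.1 -0.6 -1.5 -2.1  0.6 -1.8]
hinge 0.5597020530397663 0.242180346034247 edge [0.49507136 0.24559991 0.09101501]
```

apply_moves --targets '[{"travel": [0,0,-0.7],"spin": 0.122,"hand": 1},{"travel": [0,0,-0.7],"spin": 0.122,"hand": 1},{"travel": [0,0,-0.6],"spin": 0.122,"hand": 1},{"travel": [-3.7,-2.6,0],"spin": 0,"hand": 1},{"travel": [-3.7,-2.6,0],"spin": 0,"hand": 1},{"travel": [-3.7,-2.6,0],"spin": 0,"hand": 1},{"travel": [-3.7,-2.6,0],"spin": 0,"hand": 1},{"travel": [-3.7,-2.6,0],"spin": 0,"hand": 1},{"travel": [-3.7,-2.6,0],"spin": 0,"hand": 1},{"travel": [-3.7,-2.6,0],"spin": 0,"hand": 1},{"travel": [-3.7,-2.6,0],"spin": 0,"hand": 1},{"travel": [-3.7,-2.6,0],"spin": 0,"hand": 1}]'

```text
clock: 1.45
ee_pos: [0.4525, -0.2964, 0.2515]
orientation: [-0.0, -0.688, 0.725, -0.0]
ft_force: [1.0, -0.1, -0.8]
opening: -0.0002
```

apply_moves --targets '[{"travel": [-4.5,0.3,0],"spin": 0,"hand": 1},{"travel": [-4.5,0.3,0],"spin": 0,"hand": 1},{"travel": [-4.5,0.3,0],"spin": 0,"hand": 1},{"travel": [-4.5,0.3,0],"spin": 0,"hand": 1},{"travel": [-4.5,0.3,0],"spin": 0,"hand": 1},{"travel": [-4.5,0.3,0],"spin": 0,"hand": 1},{"travel": [-4.5,0.3,0],"spin": 0,"hand": 1},{"travel": [-4.5,0.3,0],"spin": 0,"hand": 1},{"travel": [-4.5,0.3,0],"spin": 0,"hand": 1},{"travel": [-4.5,0.3,0],"spin": 0,"hand": 1},{"travel": [-4.5,0.3,0],"spin": 0,"hand": 1},{"travel": [-4.5,0.3,0],"spin": 0,"hand": 1}]'

```text
clock: 2.65
ee_pos: [0.4437, 0.2448, 0.2515]
orientation: [0.0, -0.688, 0.725, -0.0]
ft_force: [0.8, 0.0, -0.3]
opening: -0.0002
```

Run:
```python
from bench import status,cams
import cv2
s=status.read_state();print(s['ee_pos'],s['q'],s['ft_force'])
c=cams.camera('wrist');cv2.imwrite('pics/w1.png',c['image'][:,:,::-1]);print(c['fx'],c['cx'],c['cy'])
```

```text
[0.44372123 0.24482748 0.25145313] [-0.12173439  0.25281997 -0.51966409  1.89985875  0.14630768  1.02551938
 -2.32725353] [ 0.79030343  0.0155987  -0.25955955]
301.3948941678797 320.683918699871 199.32809175056485
```

View pics/w1.png

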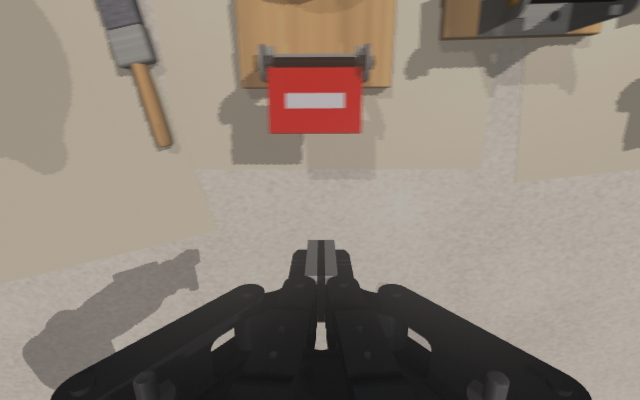

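The wrist view shows the fingers shut, pointing at (321,245), and the flap's free edge at row 133, columns 270–361. That puts the edge at about (0.493, 0.248), within 3 mm of the fit, and its width comes out at 89 mm against 90. I'll go down in front of the edge.

apply_moves --targets '[{"travel": [-0.4,0,3.5],"spin": 0,"hand": 1},{"travel": [0,0,3.5],"spin": 0,"hand": 1},{"travel": [0,0,3.5],"spin": 0,"hand": 1},{"travel": [0,0,3.5],"spin": 0,"hand": 1},{"travel": [0,0,3.6],"spin": 0,"hand": 1},{"travel": [0,-1.2,0],"spin": 0,"hand": 1},{"travel": [0,-1.2,0],"spin": 0,"hand": 1},{"travel": [0,0,0],"spin": 0,"hand": 1},{"travel": [0,0,0],"spin": 0,"hand": 1}]'

```text
clock: 3.6
ee_pos: [0.4698, 0.2463, 0.0771]
orientation: [0.002, -0.688, 0.726, -0.0]
ft_force: [0.3, 0.3, 0.2]
opening: 0.0001
```

Run:
```python
from bench import status,cams
import cv2
s=status.read_state();print(s['ee_pos'],s['ft_force'])
a=cams.camera('side')['image'][190:300,200:345,::-1]
cv2.imwrite('pics/s2.png',cv2.resize(a,None,fx=5,fy=5,interpolation=cv2.INTER_CUBIC))
```

```text
[0.46982698 0.24630669 0.07706591] [0.26932396 0.25434519 0.19071304]
```

View pics/s2.png

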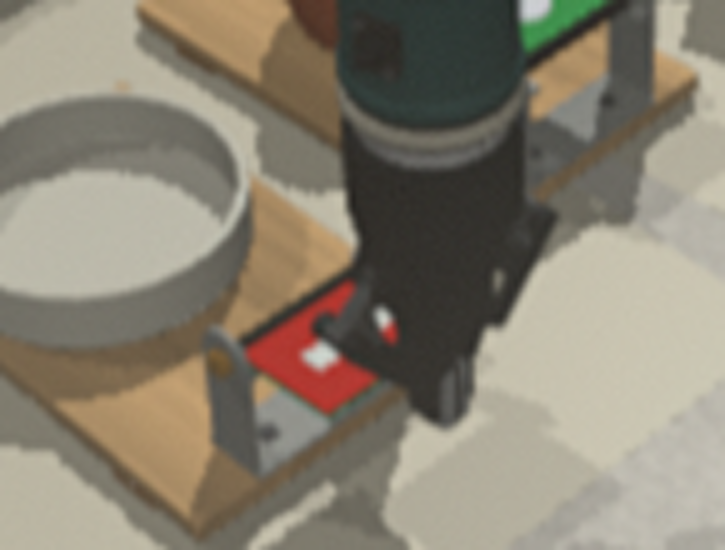

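The side view shows the shut fingertip just in front of the free edge, not touching it, with the flap still red up. I'll go slightly lower and creep in to contact.

apply_moves --targets '[{"travel": [0,-0.4,0.5],"spin": 0,"hand": 1},{"travel": [0,-0.4,0],"spin": 0,"hand": 1},{"travel": [0,0,0],"spin": 0,"hand": 1}]'

```text
clock: 3.95
ee_pos: [0.4768, 0.2454, 0.0703]
orientation: [0.0, -0.688, 0.726, -0.0]
ft_force: [0.0, 0.1, -0.5]
opening: 0.0
```

apply_moves --targets '[{"travel": [0,-0.2,0],"spin": 0,"hand": 1},{"travel": [0,0,0],"spin": 0,"hand": 1}]'

```text
clock: 4.15
ee_pos: [0.4783, 0.2454, 0.0703]
orientation: [0.0, -0.688, 0.725, -0.0]
ft_force: [-0.4, -0.1, 0.4]
opening: 0.0003
```

apply_moves --targets '[{"travel": [0,-0.2,0],"spin": 0,"hand": 1},{"travel": [0,0,0],"spin": 0,"hand": 1}]'

```text
clock: 4.35
ee_pos: [0.4804, 0.2453, 0.0703]
orientation: [0.0, -0.688, 0.725, -0.0]
ft_force: [0.0, -0.1, -1.1]
opening: -0.0001
```

apply_moves --targets '[{"travel": [0,-0.2,0],"spin": 0,"hand": 1},{"travel": [0,0,0],"spin": 0,"hand": 1}]'

```text
clock: 4.55
ee_pos: [0.4824, 0.2451, 0.0703]
orientation: [0.0, -0.688, 0.725, -0.0]
ft_force: [0.1, -0.1, 0.1]
opening: -0.0002
```

apply_moves --targets '[{"travel": [0,-0.2,0],"spin": 0,"hand": 1},{"travel": [0,0,0],"spin": 0,"hand": 1}]'

```text
clock: 4.75
ee_pos: [0.4834, 0.2451, 0.07]
orientation: [-0.001, -0.688, 0.725, 0.0]
ft_force: [-2.0, 0.0, 1.1]
opening: 0.0
```

apply_moves --targets '[{"travel": [0,-0.1,0],"spin": 0,"hand": 1},{"travel": [0,0,0],"spin": 0,"hand": 1}]'

```text
clock: 4.95
ee_pos: [0.4834, 0.2451, 0.0698]
orientation: [-0.001, -0.689, 0.725, 0.001]
ft_force: [-5.5, -0.0, 0.5]
opening: -0.0
```

Contact: −5.5 N at TCP x 0.4834, with a compliance of about 3.5 N/mm. I'll lift by friction along the flap's arc.

apply_moves --targets '[{"travel": [0,-0.05,-0.2],"spin": 0,"hand": 1},{"travel": [0,-0.05,-0.2],"spin": 0,"hand": 1},{"travel": [0,-0.05,-0.2],"spin": 0,"hand": 1}]'

```text
clock: 5.25
ee_pos: [0.4841, 0.245, 0.0756]
orientation: [-0.002, -0.689, 0.725, 0.001]
ft_force: [-8.1, 1.5, 0.0]
opening: -0.0001
```

apply_moves --targets '[{"travel": [0,-0.05,-0.2],"spin": 0,"hand": 1},{"travel": [0,-0.05,-0.2],"spin": 0,"hand": 1},{"travel": [0,0,0],"spin": 0,"hand": 1}]'

```text
clock: 5.55
ee_pos: [0.485, 0.245, 0.0799]
orientation: [-0.002, -0.689, 0.725, 0.001]
ft_force: [-7.8, -0.0, 1.3]
opening: 0.0
```

Run:
```python
from bench import status,cams
import cv2
s=status.read_state();print(s['ee_pos'],s['ft_force'])
a=cams.camera('side')['image'][190:300,200:345,::-1]
b=cams.camera('wrist')['image'][0:330,100:540,::-1]
a=cv2.resize(a,(435,330),interpolation=cv2.INTER_CUBIC)
cv2.imwrite('pics/s3.png',cv2.hconcat([a,cv2.resize(b,(360,330))]))
```

```text
[0.48501962 0.24499051 0.07985103] [-7.80012321 -0.03546452  1.34078753]
```

View pics/s3.png

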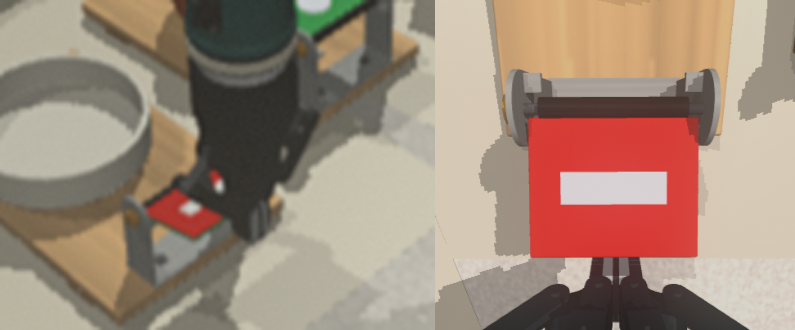

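TCP x rose 1.6 mm over a 9.6 mm lift, which is exactly the arc of the edge without slip, so the flap is at about 0.24 rad. The pictures agree: the flap is still red up and its free edge at the finger is raised. I'll continue along the arc.

apply_moves --targets '[{"travel": [0,-0.13,-0.42],"spin": 0,"hand": 1},{"travel": [0,-0.15,-0.4],"spin": 0,"hand": 1},{"travel": [0,-0.16,-0.38],"spin": 0,"hand": 1},{"travel": [0,-0.18,-0.36],"spin": 0,"hand": 1}]'

```text
clock: 6.05
ee_pos: [0.4909, 0.2447, 0.0955]
orientation: [-0.002, -0.689, 0.725, 0.001]
ft_force: [-8.6, -0.2, 4.5]
opening: -0.0001
```

apply_moves --targets '[{"travel": [0,-0.28,-0.55],"spin": 0,"hand": 1},{"travel": [0,-0.34,-0.52],"spin": 0,"hand": 1},{"travel": [0,-0.42,-0.48],"spin": 0,"hand": 1},{"travel": [0,-0.48,-0.42],"spin": 0,"hand": 1},{"travel": [0,-0.53,-0.36],"spin": 0,"hand": 1}]'

```text
clock: 6.55
ee_pos: [0.515, 0.2436, 0.1197]
orientation: [0.001, -0.688, 0.725, -0.0]
ft_force: [-0.7, 0.6, 1.1]
opening: -0.0003
```

Run:
```python
from bench import status,cams
import cv2
s=status.read_state();print(s['ee_pos'],s['ft_force'])
a=cams.camera('side')['image'][180:290,190:335,::-1]
b=cams.camera('wrist')['image'][0:330,100:540,::-1]
a=cv2.resize(a,(435,330),interpolation=cv2.INTER_CUBIC)
cv2.imwrite('pics/s4.png',cv2.hconcat([a,cv2.resize(b,(360,330))]))
```

```text
[0.51495949 0.24363018 0.11972294] [-0.69729766  0.56504133  1.11166728]
```

View pics/s4.png

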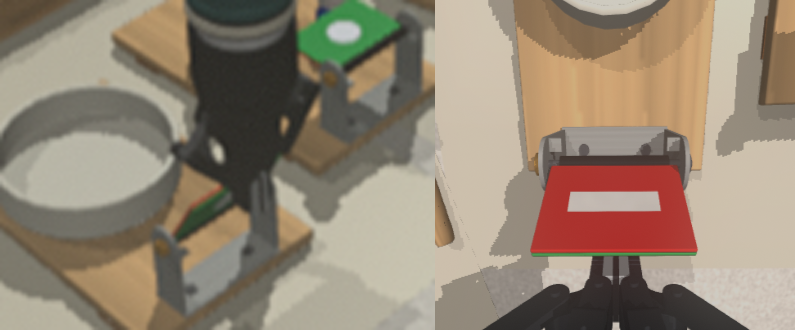

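Both views show the flap tipped to about 1.05 rad, with the finger in front of its green underside and the force small. Next I push past upright, then follow the arc over.

apply_moves --targets '[{"travel": [0,-0.85,-0.4],"spin": 0,"hand": 1},{"travel": [0,-0.85,-0.4],"spin": 0,"hand": 1},{"travel": [0,-0.85,-0.4],"spin": 0,"hand": 1},{"travel": [0,-0.85,-0.4],"spin": 0,"hand": 1},{"travel": [0,0,0],"spin": 0,"hand": 1}]'

```text
clock: 7.15
ee_pos: [0.5502, 0.2414, 0.1358]
orientation: [0.001, -0.688, 0.726, -0.0]
ft_force: [-0.3, -0.0, -0.1]
opening: 0.0001
```

apply_moves --targets '[{"travel": [0,-0.9,0.1],"spin": 0,"hand": 1},{"travel": [0,-0.9,0.3],"spin": 0,"hand": 1},{"travel": [0,-0.9,0.5],"spin": 0,"hand": 1},{"travel": [0,-0.75,0.65],"spin": 0,"hand": 1},{"travel": [0,0,0],"spin": 0,"hand": 1}]'

```text
clock: 7.65
ee_pos: [0.5832, 0.2391, 0.118]
orientation: [-0.001, -0.688, 0.726, 0.0]
ft_force: [0.6, 0.5, -1.6]
opening: -0.0001
```

apply_moves --targets '[{"travel": [0,-0.5,0.6],"spin": 0,"hand": 1},{"travel": [0,-0.5,0.6],"spin": 0,"hand": 1},{"travel": [0,-0.3,0.7],"spin": 0,"hand": 1},{"travel": [0,-0.2,0.6],"spin": 0,"hand": 1},{"travel": [0,0,0],"spin": 0,"hand": 1}]'

```text
clock: 8.15
ee_pos: [0.5973, 0.2387, 0.0934]
orientation: [-0.001, -0.688, 0.725, 0.0]
ft_force: [-0.0, -0.1, 0.7]
opening: -0.0
```

apply_moves --targets '[{"travel": [0,0,0.3],"spin": 0,"hand": 1},{"travel": [0,0,0.2],"spin": 0,"hand": 1},{"travel": [0,0,0],"spin": 0,"hand": 1}]'

```text
clock: 8.45
ee_pos: [0.5976, 0.2391, 0.0896]
orientation: [-0.0, -0.688, 0.725, -0.0]
ft_force: [-0.5, -0.5, -0.6]
opening: -0.0001
```

apply_moves --targets '[{"travel": [0,0,0.15],"spin": 0,"hand": 1},{"travel": [0,0,0],"spin": 0,"hand": 1}]'

```text
clock: 8.65
ee_pos: [0.5976, 0.2392, 0.0882]
orientation: [0.0, -0.688, 0.725, -0.0]
ft_force: [-0.1, -0.7, -0.7]
opening: -0.0002
```

apply_moves --targets '[{"travel": [0,0,0.1],"spin": 0,"hand": 1},{"travel": [0,0,0],"spin": 0,"hand": 1}]'

```text
clock: 8.85
ee_pos: [0.5977, 0.2392, 0.0876]
orientation: [0.0, -0.688, 0.725, -0.0]
ft_force: [-0.5, -0.0, 3.6]
opening: -0.0001
```

apply_moves --targets '[{"travel": [0,0,0.1],"spin": 0,"hand": 1},{"travel": [0,0,0],"spin": 0,"hand": 1}]'

```text
clock: 9.05
ee_pos: [0.5977, 0.2392, 0.0875]
orientation: [-0.0, -0.688, 0.725, -0.0]
ft_force: [-2.3, -1.9, 9.1]
opening: 0.0
```

It reached a hard stop at z = 0.0875, exactly the flat flap's top, with 9 N of force. I'll go straight up, then back, and look.

apply_moves --targets '[{"travel": [0,0,-0.5],"spin": 0,"hand": 1},{"travel": [0,0,-2],"spin": 0,"hand": 1},{"travel": [0,0,-4],"spin": 0,"hand": 1},{"travel": [0,0,-4],"spin": 0,"hand": 1},{"travel": [0,0,-4],"spin": 0,"hand": 1},{"travel": [0,4,-2],"spin": 0,"hand": 1},{"travel": [0,4,0],"spin": 0,"hand": 1},{"travel": [0,4,0],"spin": 0,"hand": 1},{"travel": [0,3,0],"spin": 0,"hand": 1},{"travel": [0,0,0],"spin": 0,"hand": 1},{"travel": [0,0,0],"spin": 0,"hand": 1}]'

```text
clock: 10.15
ee_pos: [0.4481, 0.247, 0.2516]
orientation: [0.001, -0.689, 0.725, -0.001]
ft_force: [-0.0, -0.4, 0.7]
opening: -0.0001
```

Run:
```python
from bench import status,cams
import cv2,numpy as np
s=status.read_state();print(s['ee_pos'],s['ft_force'],abs(s['joint_vel']).max())
n=cams.camera('side')['image'][:,:,::-1]
a=n[120:320,150:470]
b=cams.camera('wrist')['image'][0:250,:,::-1]
cv2.imwrite('pics/s5.png',cv2.vconcat([cv2.resize(a,(480,300),interpolation=cv2.INTER_CUBIC),cv2.resize(b,(480,188))]))
# board-axis check of the flap's height: green corners predicted at angle pi
```

```text
[0.44806748 0.24701845 0.25163186] [-0.04491942 -0.39683511  0.67440868] 0.029201527602718026
```

View pics/s5.png

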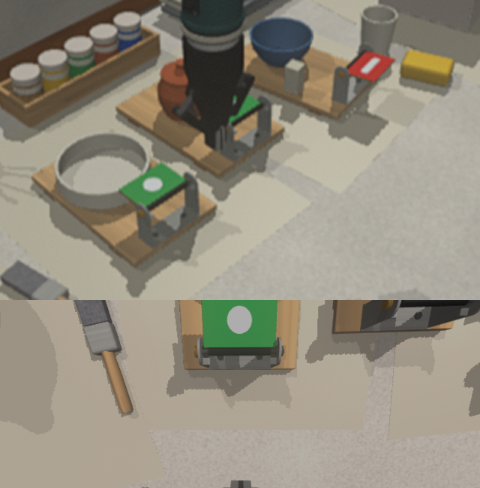

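The tray's flap lies flat with its green face and white disc up (at (155,186) in the side crop). The jar's flap is still green, the bowl's still red, and nothing has shifted. The arm is clear, so I'm handing in.

```bash
python3 -c "
from bench import finish_job
print(finish_job())"
```

```text
the job is handed in; nothing more can be done
None
```

The white tray's marker is now flat on its back stop, green face with white disc up, and the job is handed in; no verdict was reported. I used the shut fingertip to lift the flap's free edge by light friction. I then followed the arc over the hinge and pressed the flap down to its stop.

- **Flap down:** the fingertip stopped hard at z = 0.0875 m, which is the height of the flat flap's top. The wrist force read 9 N there, the highest reading at the end of any move.
- **Other markers:** in the last pictures the bowl's flap is still red up and the jar's still green up. The jar's flap was partly hidden by the gripper in the side view.
- **Ware and loose things:** everything visible in the last pictures looked unmoved. I judged this by eye only and did not measure it. The glaze pot could not be made out in these last crops.
- **Arm:** it was clear of everything, with wrist force under 1 N and the clock at about 10 s of the 45 s.

No check failed. The first board fit left image errors of up to 2 pixels, and the wrist camera put the flap edge within 3 mm of it.

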